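# Put the drawplates away in the slanted bench rack

## Robot

A 6-joint arm with a two-finger parallel gripper is mounted at the origin on the work surface. World frame = base frame: x ahead of the robot, y to its left, z up, the work surface at z = 0. Lengths are in m, angles in rad, forces in N, time in s.
With the tool pointing down it reaches from about 0.375 to 0.9 m from the base axis. Payload 3.1 kg.
Tool frame: the origin (TCP) lies midway between the tips of the shut fingers; the grasp point (between the pads) lies 19 mm behind it (manip.pinch_z is the distance from the TCP to the grasp point, in m); z points along the fingers, y is the line along which they close (so a half turn about z gives the same grasp; the last joint's range is limited). The gripper opens to 85 mm and grips with 20 to 120 N. Pads are 22 mm wide; open, the fingers measure 114 mm over their backs; the gripper's body (76 mm by 85 mm) begins 54 mm behind the grasp point. The pads swing forward as they close: fully open they stand 13 mm farther back than shut.
Start: joints at [-1.433, 0.527, 1.433, -0, 1.181, -0.178], TCP at [0.194, -0.594, 0.231] pointing down, gripper open.
Joint ranges: [-3.08, 3.08], [-0.75, 2.2], [0.22, 2.44], [-1.43, 4.57], [0, 2.65], [-2.85, 2.85]. Speed limits (rad/s): [2.79, 2.79, 3.14, 3.14, 3.14, 3.14].

## Interface

Orientations are given as a unit quaternion [x, y, z, w].
In Python, from station import manip, viewer, ticket gives the robot as it stands.
- The arm moves only by the shell command python3 -m creep 'ROWS' [FORCE]. ROWS is JSON, a list of rows, each an object with "slide": the shift along the tool's x, y, z in cm, a list of three; "angular": the turn, a rotation vector about the tool's x, y, z in rad, a list of three; "claw": the opening, from -1 (shut) to 1 (fully open). A call has 1 to 10 rows; each row shifts and turns the commanded pose from where the row before left it, along the tool's axes as they then stand; what a row does not reach is not made up. A row lasts 1/12 s, in which the tool goes at most 41.7 mm and 7.16 degrees, less where a joint would pass 70% of its speed; a pose out of reach is approached as far as the arm can. A call with a gripper value outside its range is refused whole. The fingers move at their own pace and stop on an object; FORCE is the grip in N (left out, the last holds). Time passes only in rows, so rows that do not move let the fingers close. It gives the time, the measured TCP pose, the force, the opening and the grip force at its end, in the units of the state.
- manip.sense(): the state, without advancing time (a new reading comes with each control period).
- viewer.snapshot(name): name is "scene" or "side" or "wrist"; returns the picture (400x640x3 uint8, blue, green, red); there is no depth.
- viewer.calibration(name): a dict with "fov_y" (degrees; the focal length in pixels is half the picture's height over the tangent of half this angle, whatever the lens; pixels are square), "cx", "cy" (the principal point, pixels), "T" (4x4, takes a point from camera to world coordinates); the wrist camera has in their place "tool_from_camera" (4x4, takes a point from camera to tool coordinates, whose origin is the TCP and whose axes are the flange's). Camera axes: x right, y up, looking along -z (the intrinsics and any distortion apply to the point x, -y, -z); pixel columns grow to the right and rows downward; lengths in m; the calibration is good to about 2 mm. A picture is of the moment at which its call begins: read the wrist's pose just before it. calibration takes no time and is no camera call.
- ticket.sign_off(): hands the job in; it is judged then, once.
The state is a dict: "t": time; "q": joint angles; "qd": joint speeds; "tau": joint torques, N m; "tcp_pos": TCP position; "tool_rot": TCP orientation; "force": force on the tool from outside, world axes, zero at the start; "ft_torque": the same for the moment, N m; "finger_gap": opening from 0.0 (shut) to 1.0 (fully open); "gripper_force": force on a finger pad.
Only numpy, scipy, OpenCV 4.12 (cv2) and the standard library are available. Lean on these libraries where they do the work, as an engineer would, in place of code of your own. Each camera call takes 0.05 s, during which the arm holds its last target. There are 200 camera calls.

## Task

Two steel drawplates stand on edge in the small grooved stands on the goldsmith's bench. Put both away in the slanted wooden rack, the long one in the long slot and the short one in the short slot, each with the edge it now stands on going in first and pushed fully down to the bottom of its slot. Leave the other things on the bench where they are.

Things in the scene. Friction and masses are not known exactly. Their poses are not given: they have to be found in the camera images.
- long_plate: the longer drawplate: a flat steel slab 150 mm long (its y), 8 mm thick (its x), 70 mm high (its z), two rows of small dark holes on its faces, about 650 g. It starts upright on its lower long edge in a stand's groove, 8 mm above the bench, not always at the groove's middle. Origin: middle of the lower edge; z points to the upper edge. Front and back are alike
- short_plate: the shorter drawplate: a flat steel slab 100 mm long (its y), 8 mm thick (its x), 70 mm high (its z), two rows of small dark holes on its faces, about 430 g. It starts upright on its lower long edge in a stand's groove, 8 mm above the bench, not always at the groove's middle. Origin: middle of the lower edge; z points to the upper edge. Front and back are alike
- stand_a: one of two equal light-wood stands, fixed, 44 mm wide (x), 110 mm long (y), 24 mm high, with a groove along y at the top, 10 mm wide and 16 mm deep, that holds one drawplate upright; either plate may stand at either place. The origin is the centre of its underside
- stand_b: one of two equal light-wood stands, fixed, 44 mm wide (x), 110 mm long (y), 24 mm high, with a groove along y at the top, 10 mm wide and 16 mm deep, that holds one drawplate upright; either plate may stand at either place. The origin is the centre of its underside
- rack: the rack's dark wooden base, fixed, 150 (x) x 210 (y) x 10 mm, level; it carries the tilted slotted block. Origin: centre of its underside; x points from the low side (short slot) to the high side (long slot), towards the robot. The whole rack is about 120 mm high
- slots: the rack's fixed brown block, 140 (x) x 200 (y) x 45 mm (z), tilted 30 degrees so that the slots' mouths lean away from the robot. Three slots along y, 45 mm apart in x, 12 mm wide, 30 mm deep: lowest (farthest from the robot) 106 mm long, highest (nearest) 156 mm; the middle one holds a fixed 125 mm drawplate, 40 mm out. Origin: centre of its underside; z out of the slots
- long_slot (a point): middle of the floor of the long (highest) slot; axes as those of the slotted block: z points out of the slot, 30 degrees from vertical, y along it. The mouth is 30 mm up along z, with a 2 mm chamfer
- short_slot (a point): middle of the floor of the short (lowest) slot; axes and depth as for the long slot
- mandrel: the ring mandrel: an upright tapered steel bar, 177 mm tall, 24 mm thick at the bottom, on a round dark wood foot 60 mm across and 12 mm high; a bystander, loose, to be left alone
- cup: a small open brass cup, 52 mm across, 45 mm tall; a bystander, loose, to be left alone
- jar: an amber glass jar with a dark lid, 68 mm across, 90 mm tall; a bystander, loose, to be left alone
- flux: a white plastic bottle, 48 mm across, 110 mm tall; a bystander, loose, to be left alone
- hammer: a hammer lying flat; a bystander, loose, to be left alone
- bench_block: a square steel block lying flat, 70 x 70 x 25 mm; a bystander, loose, to be left alone
There are look-alikes about, which are no part of the job. What is shaped like the short_plate but pink or turquoise is not meant.

How it is judged:
At the end, for the whole second after the job is handed in: The long drawplate is in the long slot and the short one in the short slot: the middle of each plate's lower edge within 6 mm of the slot floor in depth, 6 mm across and 8 mm along the slot, the plate within 0.2 rad of the slot's lean and 0.08 rad of its run, both at rest (x of long_plate in the frame of long_slot between -0.006 and 0.006 m and y of long_plate in the frame of long_slot between -0.008 and 0.008 m and z of long_plate in the frame of long_slot between -0.006 and 0.006 m and angle between the z axis of long_plate and the z axis of long_slot, either way round below 0.2 rad and angle between the y axis of long_plate and the y axis of long_slot, either way round below 0.08 rad and linear speed of each of long_plate, short_plate below 0.02 m/s and angular speed of each of long_plate, short_plate below 0.1 rad/s and x of short_plate in the frame of short_slot between -0.006 and 0.006 m and y of short_plate in the frame of short_slot between -0.008 and 0.008 m and z of short_plate in the frame of short_slot between -0.006 and 0.006 m and angle between the z axis of short_plate and the z axis of short_slot, either way round below 0.2 rad and angle between the y axis of short_plate and the y axis of short_slot, either way round below 0.08 rad); the robot touches nothing.
It fails at once if a bystander (mandrel, cup, jar, bottle, hammer or steel block) is moved more than 30 mm (distance of any of mandrel, cup, jar, flux, hammer, bench_block from where it was at the start of the episode above 0.03 m).
It fails at once if the ring mandrel is tipped over (angle between mandrel's own z axis and vertical above 0.5 rad).
It also fails if it takes over 72 s, if anything falls off the work surface, if the arm or the gripper's body presses on something with over 40 N, if the wrist force passes 120 N, or if a joint passes its speed limit or range.

## Working session

There is one attempt and no reset: what is moved stays moved. The work goes in short steps, Python scripts to look and compute and a shell command to move; the robot and the scene stay as the last step left them, time stands still between calls to the robot, and variables do not carry over. Pictures are saved under pics/ and viewed, at most 12 in all, crops included, and the job is handed in when it is done.

```bash
ls; mkdir -p pics
python3 - <<'E'
from station import manip,viewer
import cv2,numpy as np
for n in("scene","side","wrist"):
    im=viewer.snapshot(n); cv2.imwrite(f"pics/{n}0.png",im); print(n,viewer.calibration(n))
s=manip.sense(); print(s["tcp_pos"],s["tool_rot"],s["t"],manip.pinch_z)
E
```

```text
pics
scene {'fov_y': 44.37920636749705, 'cx': 317.89077495665254, 'cy': 198.1547741995027, 'T': array([[ 0.71987429, -0.39749073,  0.56901857,  1.34342466],
       [ 0.69391917,  0.39319688, -0.60321837, -0.82403365],
       [ 0.01603738,  0.82909428,  0.55887876,  0.87046736],
       [ 0.        ,  0.        ,  0.        ,  1.        ]])}
side {'fov_y': 47.27124050357455, 'cx': 323.20210396706074, 'cy': 196.06596933310846, 'T': array([[-0.90656138,  0.32457047, -0.26981563,  0.20491704],
       [-0.42193446, -0.71334268,  0.55956549,  0.74998399],
       [-0.01085257,  0.62112497,  0.78363639,  1.079785  ],
       [ 0.        ,  0.        ,  0.        ,  1.        ]])}
wrist {'fov_y': 65.83195564599676, 'cx': 318.4706572964996, 'cy': 199.04818338473356, 'tool_from_camera': array([[-8.40223406e-04,  9.60269213e-01,  2.79074061e-01,
         7.05174628e-02],
       [ 9.99998959e-01,  4.79449307e-04,  1.36100833e-03,
        -1.92087696e-04],
       [ 1.17313253e-03,  2.79074914e-01, -9.60268617e-01,
        -1.42366329e-01],
       [ 0.00000000e+00,  0.00000000e+00,  0.00000000e+00,
         1.00000000e+00]])}
[ 0.19408079 -0.59355245  0.23055388] [ 9.87560483e-01  1.57237446e-01  2.89926491e-05 -8.22867995e-04] 0.15 0.0187
```

View pics/scene0.png

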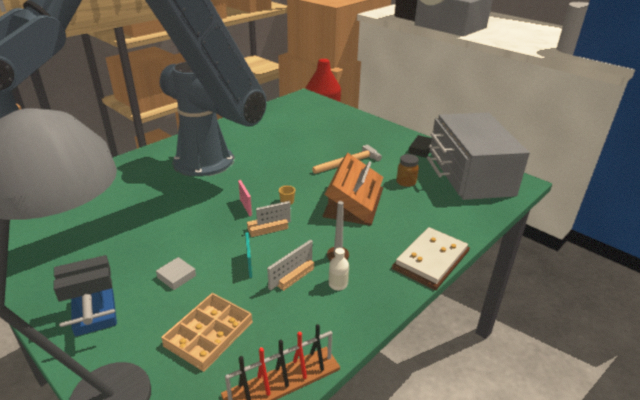

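View pics/side0.png

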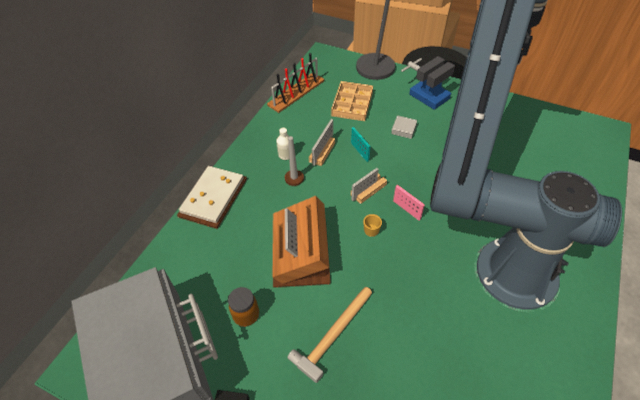

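Scene view: long plate in its stand at (290,263), short plate at (272,217). Look-alikes: pink at (245,197), turquoise at (249,255), and the fixed middle plate in the rack at (362,178). I chose the two grey ones in the stands. Side view: long (322,143), short (367,185), rack (302,240). Next is a close crop of both views.

```bash
cat > h.py <<'E'
import numpy as np,cv2
from station import manip,viewer
from scipy.spatial.transform import Rotation as R
def cam(n,s=None):
    c=viewer.calibration(n); f=200/np.tan(np.radians(c["fov_y"]/2))
    if n=="wrist":
        T=np.eye(4);T[:3,:3]=R.from_quat(s["tool_rot"]).as_matrix();T[:3,3]=s["tcp_pos"];T=T@c["tool_from_camera"]
    else:T=c["T"]
    return f,c["cx"],c["cy"],T
def ray(C,u):
    f,cx,cy,T=C; d=T[:3,:3]@np.array([(u[0]-cx)/f,-(u[1]-cy)/f,-1]); return T[:3,3],d/np.linalg.norm(d)
def onz(C,u,z):
    o,d=ray(C,u); return o+d*(z-o[2])/d[2]
def tri(*cu):
    A=np.zeros((3,3));b=np.zeros(3);P=[]
    for C,u in cu:
        o,d=ray(C,u);M=np.eye(3)-np.outer(d,d);A+=M;b+=M@o;P.append((o,M))
    x=np.linalg.solve(A,b); return x,max(np.linalg.norm(M@(x-o)) for o,M in P)
def proj(C,p):
    f,cx,cy,T=C; q=T[:3,:3].T@(np.array(p)-T[:3,3]); return np.array([cx-f*q[0]/q[2],cy+f*q[1]/q[2]])
E
python3 - <<'E'
import cv2,numpy as np
a=cv2.imread("pics/scene0.png");b=cv2.imread("pics/side0.png")
k=lambda i,x,y,w,h,s:cv2.resize(i[y:y+h,x:x+w],None,fx=s,fy=s,interpolation=cv2.INTER_CUBIC)
top=np.hstack([k(a,240,195,80,100,5)[:300*2//2],k(a,240,195,80,100,5)[200:500]])
A=k(a,240,197,80,100,5)   #400x500
B=k(b,300,115,80,100,5)
cv2.imwrite("pics/crop1.png",np.hstack([A,B]))
A=k(a,320,148,80,80,5)
B=k(b,262,190,80,80,5)   
cv2.imwrite("pics/crop2.png",np.hstack([A,B]))
E
```

```text
(no output)
```

View pics/crop1.png

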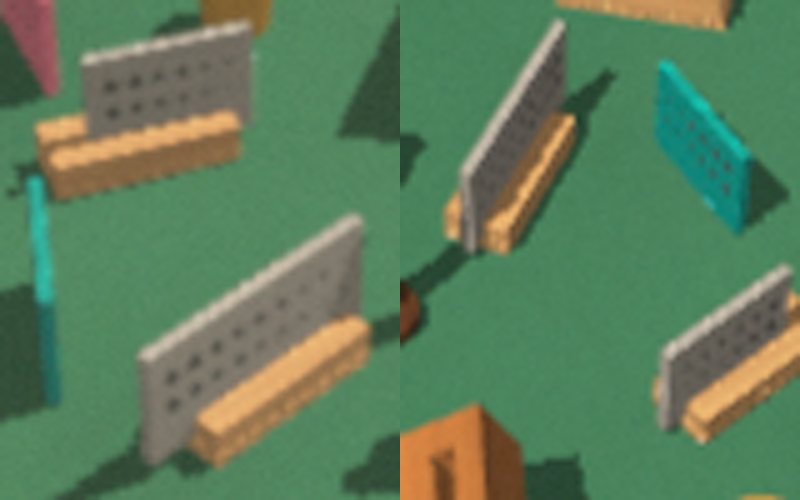

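View pics/crop2.png

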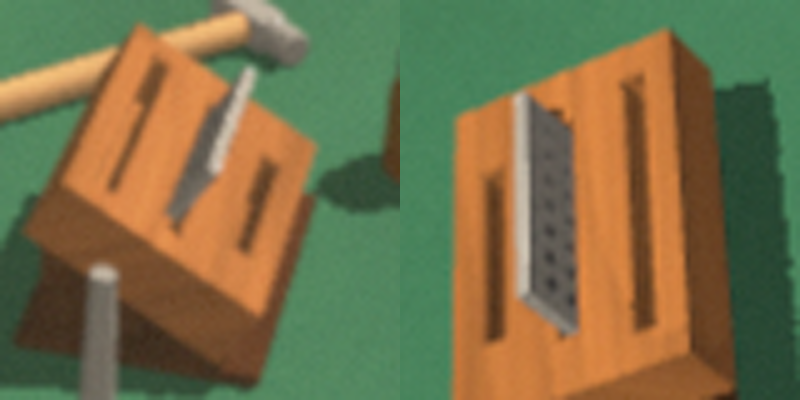

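Run:
```python
from h import *
np.set_printoptions(precision=4,suppress=True)
S=cam("scene");D=cam("side")
o=-.4
A=lambda u,x,y:((u[0]+.5)/5+x-.5,(u[1]+.5)/5+y-.5)
s1=lambda *u:A(u,240,197); d1=lambda *u:A((u[0]-400,u[1]),300,115)
s2=lambda *u:A(u,320,148); d2=lambda *u:A((u[0]-400,u[1]),262,190)
P={"short":([s1(86,60),s1(250,25)],[d1(667,350),d1(788,270)]),
"long":([s1(146,355),s1(360,220)],[d1(466,175),d1(562,28)]),
"slotL":([s2(162,62),s2(113,190)],[d2(632,80),d2(645,328)]),
"slotS":([s2(272,160),s2(245,250)],[d2(493,170),d2(493,340)]),
"midplate":([s2(248,70),s2(216,172)],[d2(520,95),d2(524,295)]),
"rackhigh":([s2(138,25),s2(62,185)],[d2(668,32),d2(690,352)])}
for n,(a,b) in P.items():
    for pr in((0,1),(1,0)):
        r=[tri((S,a[i]),(D,b[pr[i]])) for i in(0,1)]
        v=r[1][0]-r[0][0]
        print(n,pr,r[0][0],r[1][0],"res",r[0][1].round(4),r[1][1].round(4),"len",np.linalg.norm(v).round(4),"yaw",np.degrees(np.arctan2(v[1],v[0])).round(2))
```

```text
short (0, 1) [ 0.4697 -0.0916  0.0546] [ 0.4722 -0.0719  0.1006] res 0.0414 0.0403 len 0.0501 yaw 82.97
short (1, 0) [ 0.4498 -0.1258  0.0757] [ 0.4907 -0.0384  0.0774] res 0.0003 0.0006 len 0.0964 yaw 64.95
long (0, 1) [ 0.6513 -0.2024  0.0198] [ 0.6627 -0.1793  0.1271] res 0.045 0.0408 len 0.1104 yaw 63.74
long (1, 0) [ 0.657  -0.2629  0.0748] [ 0.6568 -0.1179  0.0749] res 0.0 0.0009 len 0.1451 yaw 90.09
slotL (0, 1) [0.5489 0.1467 0.1654] [0.5039 0.1914 0.0328] res 0.0094 0.0097 len 0.147 yaw 135.14
slotL (1, 0) [0.49   0.2353 0.1046] [0.5656 0.1004 0.1036] res 0.0004 0.0016 len 0.1546 yaw -60.73
slotS (0, 1) [0.6085 0.1871 0.1057] [0.5839 0.2233 0.0111] res 0.0062 0.0065 len 0.1043 yaw 124.28
slotS (1, 0) [0.5709 0.251  0.0605] [0.6225 0.1581 0.0611] res 0.0006 0.0009 len 0.1062 yaw -60.94
midplate (0, 1) [0.5934 0.1761 0.1655] [0.5627 0.2168 0.0622] res 0.0062 0.0077 len 0.1152 yaw 127.02
midplate (1, 0) [0.5484 0.2492 0.1169] [0.6092 0.142  0.1169] res 0.0012 0.0005 len 0.1233 yaw -60.43
rackhigh (0, 1) [0.5379 0.1321 0.192 ] [0.4737 0.1858 0.024 ] res 0.012 0.0159 len 0.1877 yaw 140.07
rackhigh (1, 0) [0.4609 0.2445 0.1163] [0.556  0.0698 0.1158] res 0.0004 0.0008 len 0.1988 yaw -61.45
```

Residuals are under 2 mm with the matching ends, the lengths agree (96, 145, 155 and 106 mm), and the plate tops sit at about 0.076 m. Next I'm checking the positions of nearby obstacles before moving.

```bash
cat >> h.py <<'E'
def go(p,yaw,tilt=0,s=None):
    """target pinch point p, tool x azimuth yaw(deg), tilt about tool x; prints turns then slide in final tool axes"""
    s=s or manip.sense()
    Rc=R.from_quat(s["tool_rot"]); a=np.radians(yaw)
    x=np.array([np.cos(a),np.sin(a),0]);z=np.array([0,0,-1.]);y=np.cross(z,x)
    Rt=R.from_matrix(np.c_[x,y,z])*R.from_rotvec([np.radians(tilt),0,0])
    rv=(Rc.inv()*Rt).as_rotvec()
    t=np.array(p)+Rt.apply([0,0,manip.pinch_z])
    print("rotvec tool",rv.round(4),"slide cm final axes",(Rt.inv().apply(t-s["tcp_pos"])*100).round(2),"in current axes",(Rc.inv().apply(t-s["tcp_pos"])*100).round(2),"TCP tgt",t.round(4))
E
python3 - <<'E'
from h import *
np.set_printoptions(precision=3,suppress=True)
S=cam("scene");D=cam("side")
for n,u,z,C in(("mandrel",(338,257),.0,S),("mandrel side",(294,180),.006,D),("flux",(339,287),0,S),("lampbase side",(376,65),0,D),("lampbase",(112,392),0,S),("vise side",(430,90),.04,D),("cup",(372,232),.0,D),("tools",(297,95),0,D)):
    print(n,onz(C,u,z)[:2])
print("lamp rod top side at z",tri((D,(388,2)),(S,(5,215))))
print("mandrel top",tri((S,(340,203)),(D,(291,140))))
go((.657,-.190,.16),90)
E
```

```text
mandrel [ 0.693 -0.05 ]
mandrel side [ 0.683 -0.037]
flux [ 0.771 -0.134]
lampbase side [ 0.664 -0.697]
lampbase [ 0.648 -0.672]
vise side [ 0.421 -0.584]
cup [0.396 0.039]
tools [ 0.863 -0.409]
lamp rod top side at z (array([ 0.586, -0.669,  0.352]), np.float64(0.0745855050043294))
mandrel top (array([ 0.685, -0.045,  0.171]), np.float64(0.00023508334509516634))
rotvec tool [-0.001 -0.001 -1.255] slide cm final axes [40.36 46.29  8.93] in current axes [ 56.53 -23.97   8.98] TCP tgt [ 0.657 -0.19   0.141]
```

```bash
python3 -m creep '[{"slide":[0,0,0],"angular":[0,0,-0.11],"claw":1},{"slide":[0,0,0],"angular":[0,0,-0.115],"claw":1},{"slide":[0,0,0],"angular":[0,0,-0.115],"claw":1},{"slide":[0,0,0],"angular":[0,0,-0.115],"claw":1},{"slide":[0,0,0],"angular":[0,0,-0.115],"claw":1},{"slide":[0,0,0],"angular":[0,0,-0.115],"claw":1},{"slide":[0,0,0],"angular":[0,0,-0.115],"claw":1},{"slide":[0,0,0],"angular":[0,0,-0.115],"claw":1},{"slide":[0,0,0],"angular":[0,0,-0.115],"claw":1},{"slide":[0,0,0],"angular":[0,0,-0.115],"claw":1}]' 60
python3 -m creep '[{"slide":[0,0,0],"angular":[0,0,-0.11],"claw":1},{"slide":[2.8,0,0],"angular":[0,0,0],"claw":1},{"slide":[2.8,0,0],"angular":[0,0,0],"claw":1},{"slide":[2.8,0,0],"angular":[0,0,0],"claw":1},{"slide":[2.8,0,0],"angular":[0,0,0],"claw":1},{"slide":[2.8,0,0],"angular":[0,0,0],"claw":1},{"slide":[1.8,3,0.2],"angular":[0,0,0],"claw":1},{"slide":[1.8,3,0.2],"angular":[0,0,0],"claw":1},{"slide":[1.8,3,0.2],"angular":[0,0,0],"claw":1},{"slide":[1.8,3,0.2],"angular":[0,0,0],"claw":1}]'
python3 -m creep '[{"slide":[1.8,3,0.2],"angular":[0,0,0],"claw":1},{"slide":[1.8,3,0.2],"angular":[0,0,0],"claw":1},{"slide":[1.8,3,0.2],"angular":[0,0,0],"claw":1},{"slide":[1.8,3,0.2],"angular":[0,0,0],"claw":1},{"slide":[1.8,3,0.2],"angular":[0,0,0],"claw":1},{"slide":[1.8,3,0.2],"angular":[0,0,0],"claw":1},{"slide":[1.8,3,0.2],"angular":[0,0,0],"claw":1},{"slide":[1.8,3,0.2],"angular":[0,0,0],"claw":1},{"slide":[1.5,3,0.2],"angular":[0,0,0],"claw":1},{"slide":[0,0,0],"angular":[0,0,0],"claw":1}]'
python3 - <<'E'
from h import *
s=manip.sense(); cv2.imwrite("pics/w1.png",viewer.snapshot("wrist"))
C=cam("wrist",s)
for p in((.657,-.2629,.078),(.657,-.1179,.078)):print(proj(C,p))
go((.657,-.190,.066),90,0,s)
print(s["q"])
E
```

```text
t: 0.98
tcp_pos: [0.1941, -0.5938, 0.2309]
tool_rot: [0.743, 0.669, 0.0, -0.0]
force: [0.4, 0.4, 0.3]
finger_gap: 0.998
gripper_force: 0.0
t: 1.82
tcp_pos: [0.315, -0.381, 0.2233]
tool_rot: [0.707, 0.707, 0.0, 0.0]
force: [-0.4, -0.6, -0.7]
finger_gap: 0.996
gripper_force: 0.0
t: 2.65
tcp_pos: [0.589, -0.22, 0.2047]
tool_rot: [0.705, 0.709, 0.002, 0.001]
force: [0.1, -0.7, -0.1]
finger_gap: 1.0
gripper_force: 0.0
[390.64167548 236.09884223]
[402.94813179  70.06683795]
rotvec tool [ 0.0039 -0.0005  0.0047] slide cm final axes [ 3.    6.8  15.74] in current axes [ 2.96  6.75 15.77] TCP tgt [ 0.657  -0.19    0.0473]
[-0.53600955  0.5606492   1.45242394  0.00269846  1.12540053 -0.54185914]
```

View pics/w1.png

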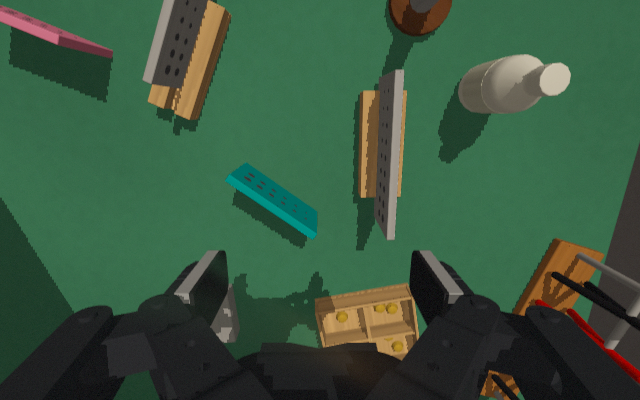

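The wrist view shows the long plate from (391,238) to (398,70), with the mandrel beyond it at (422,0), the bottle at (520,80), and the short plate's end at (160,80). I'm moving to directly above the plate.

```bash
python3 -m creep '[{"slide":[1,2.3,1.5],"angular":[0,0,0],"claw":1},{"slide":[1,2.3,1.5],"angular":[0,0,0],"claw":1},{"slide":[1,2.2,1],"angular":[0,0,0],"claw":1},{"slide":[0,0,0],"angular":[0,0,0],"claw":1},{"slide":[0,0,0],"angular":[0,0,0],"claw":1},{"slide":[0,0,0],"angular":[0,0,0],"claw":1},{"slide":[0,0,0],"angular":[0,0,0],"claw":1}]'
python3 - <<'E'
from h import *
s=manip.sense(); im=viewer.snapshot("wrist");cv2.imwrite("pics/w2.png",im)
C=cam("wrist",s)
for p in((.657,-.2629,.078),(.657,-.1179,.078)):print(proj(C,p))
# bright grey low-saturation strip = top face; list row extents
h=cv2.cvtColor(im,cv2.COLOR_BGR2HSV)
m=((h[...,1]<50)&(h[...,2]>120)).astype(np.uint8)
roi=m.copy(); roi[:, :240]=0; roi[:,400:]=0
for r in range(20,330,20):
    c=np.flatnonzero(roi[r]); print(r,(c.min(),c.max(),len(c)) if len(c) else None,im[r,c[len(c)//2]] if len(c) else "")
E
```

```text
t: 3.28
tcp_pos: [0.651, -0.1941, 0.1659]
tool_rot: [0.708, 0.707, -0.0, -0.0]
force: [-0.3, 0.4, -0.0]
finger_gap: 1.002
gripper_force: 0.0
[326.44642543 282.46367015]
[327.47199628 101.96486991]
20 None 
40 None 
60 None 
80 None 
100 None 
120 (np.int64(319), np.int64(328), 10) [140 149 158]
140 (np.int64(320), np.int64(329), 10) [138 149 156]
160 (np.int64(320), np.int64(329), 10) [140 151 157]
180 (np.int64(320), np.int64(329), 10) [140 149 157]
200 (np.int64(321), np.int64(329), 9) [139 148 157]
220 (np.int64(321), np.int64(329), 9) [138 149 157]
240 (np.int64(322), np.int64(330), 9) [136 148 154]
260 (np.int64(322), np.int64(330), 9) [138 148 156]
280 (np.int64(322), np.int64(330), 9) [137 148 156]
300 None 
320 None
```

View pics/w2.png

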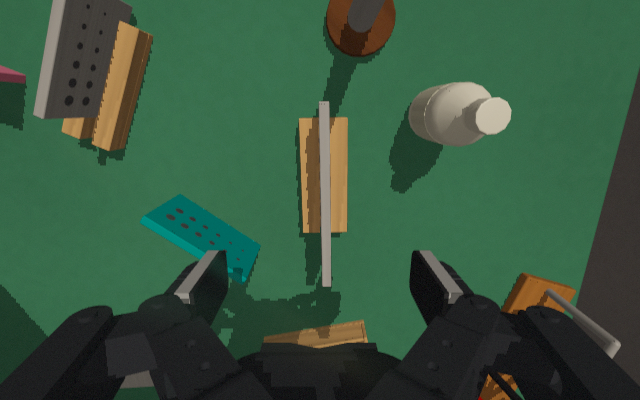

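Run:
```python
from h import *
s=manip.sense();C=cam("wrist",s);S=cam("scene");D=cam("side")
a=onz(C,(323.5,101),.078);b=onz(C,(326.5,286.5),.078)
v=a-b;print(a,b,(a+b)/2,np.hypot(*v[:2]),np.degrees(np.arctan2(v[1],v[0])))
print(tri((C,(323.5,101)),(D,(300+66/5,115+175/5)),(S,(240+360/5,197+44))), tri((C,(326.5,286.5)),(D,(300+162/5,115+28/5)),(S,(240+29.2,197+71))))
m=(a+b)/2; go((m[0],m[1],.066),np.degrees(np.arctan2(v[1],v[0])),0,s)
```

```text
[ 0.65439413 -0.11731076  0.078     ] [ 0.65726806 -0.26697178  0.078     ] [ 0.6558311  -0.19214127  0.078     ] 0.14968860989762978 91.10011322756951
(array([ 0.65560136, -0.11715395,  0.07331923]), np.float64(0.002381640264307678)) (array([ 0.65732747, -0.26489063,  0.07474016]), np.float64(0.0034921085378078393))
rotvec tool [ 0.0001  0.0005 -0.0207] slide cm final axes [ 0.19  0.47 11.88] in current axes [ 0.2   0.46 11.88] TCP tgt [ 0.6558 -0.1921  0.0473]
```

```bash
python3 -m creep '[{"slide":[0.2,0.46,0],"angular":[0,0,-0.02],"claw":0},{"slide":[0,0,3],"angular":[0,0,0],"claw":0},{"slide":[0,0,3],"angular":[0,0,0],"claw":0},{"slide":[0,0,2.5],"angular":[0,0,0],"claw":0},{"slide":[0,0,2],"angular":[0,0,0],"claw":0},{"slide":[0,0,1.4],"angular":[0,0,0],"claw":0},{"slide":[0,0,0],"angular":[0,0,0],"claw":0},{"slide":[0,0,0],"angular":[0,0,0],"claw":0},{"slide":[0,0,0],"angular":[0,0,0],"claw":-1},{"slide":[0,0,0],"angular":[0,0,0],"claw":-1}]' 80
python3 -m creep '[{"slide":[0,0,0],"angular":[0,0,0],"claw":-1},{"slide":[0,0,0],"angular":[0,0,0],"claw":-1},{"slide":[0,0,0],"angular":[0,0,0],"claw":-1},{"slide":[0,0,0],"angular":[0,0,0],"claw":-1},{"slide":[0,0,0],"angular":[0,0,0],"claw":-1}]'
```

```text
t: 4.17
tcp_pos: [0.6581, -0.1917, 0.0483]
tool_rot: [0.7, 0.714, 0.001, 0.002]
force: [-0.6, -0.3, 0.0]
finger_gap: 0.232
gripper_force: 0.0
t: 4.58
tcp_pos: [0.6574, -0.1916, 0.0483]
tool_rot: [0.7, 0.714, 0.0, 0.001]
force: [-2.3, 0.2, 7.2]
finger_gap: 0.08
gripper_force: 79.2
```

```bash
python3 -m creep '[{"slide":[0,0,-1.5],"angular":[0,0,0],"claw":-1},{"slide":[0,0,-3],"angular":[0,0,0],"claw":-1},{"slide":[0,0,-3],"angular":[0,0,0],"claw":-1},{"slide":[0,0,-3],"angular":[0,0,0],"claw":-1},{"slide":[0,0,-3],"angular":[0,0,0],"claw":-1},{"slide":[0,0,-3],"angular":[0,0,0],"claw":-1},{"slide":[0,0,-3],"angular":[0,0,0],"claw":-1},{"slide":[0,0,-1.5],"angular":[0,0,0],"claw":-1},{"slide":[0,0,0],"angular":[0,0,0],"claw":-1},{"slide":[0,0,0],"angular":[0,0,0],"claw":-1}]'
python3 - <<'E'
from h import *
s=manip.sense(); print(s["tcp_pos"],s["gripper_force"])
go((.5668,.1893,.181),118.8,0);go((.5668,.1893,.181),118.8,30)
E
```

```text
t: 5.42
tcp_pos: [0.6563, -0.1907, 0.2559]
tool_rot: [0.7, 0.714, -0.0, -0.0]
force: [-1.2, 0.2, -6.3]
finger_gap: 0.075
gripper_force: 79.7
[ 0.65625806 -0.19070737  0.25586251] 79.66634631156921
rotvec tool [-3.000e-04 -4.000e-04 -4.825e-01] slide cm final axes [37.61 10.47  9.36] in current axes [38.17 -8.18  9.37] TCP tgt [0.5668 0.1893 0.1623]
rotvec tool [ 0.513  -0.1267 -0.4713] slide cm final axes [37.61 12.81  3.12] in current axes [37.74 -9.    9.12] TCP tgt [0.5586 0.1848 0.1648]
```

```bash
python3 -m creep '[{"slide":[2,-0.7,0],"angular":[0,0,0],"claw":-1},{"slide":[3,-0.7,0],"angular":[0,0,0],"claw":-1},{"slide":[3,-0.7,0],"angular":[0,0,0],"claw":-1},{"slide":[3,-0.7,0],"angular":[0,0,0],"claw":-1},{"slide":[3,-0.7,0],"angular":[0,0,0],"claw":-1},{"slide":[3,-0.7,0],"angular":[0,0,0],"claw":-1},{"slide":[3,-0.7,0],"angular":[0,0,0],"claw":-1},{"slide":[3,-0.7,0],"angular":[0,0,0],"claw":-1},{"slide":[3,-0.7,0],"angular":[0,0,0],"claw":-1},{"slide":[3,-0.7,0],"angular":[0,0,0],"claw":-1}]'
python3 -m creep '[{"slide":[3,-0.7,0],"angular":[0,0,0],"claw":-1},{"slide":[3,-0.7,0],"angular":[0,0,0],"claw":-1},{"slide":[2.7,-0.6,0],"angular":[0,0,0],"claw":-1},{"slide":[0,0,0],"angular":[0,0,-0.08],"claw":-1},{"slide":[0,0,0],"angular":[0,0,-0.08],"claw":-1},{"slide":[0,0,0],"angular":[0,0,-0.08],"claw":-1},{"slide":[0,0,0],"angular":[0,0,-0.08],"claw":-1},{"slide":[0,0,0],"angular":[0,0,-0.08],"claw":-1},{"slide":[0,0,0],"angular":[0,0,-0.0825],"claw":-1},{"slide":[0,0,0],"angular":[0.0736,0,0],"claw":-1}]'
python3 -m creep '[{"slide":[0,0,0],"angular":[0.09,0,0],"claw":-1},{"slide":[0,0,0],"angular":[0.09,0,0],"claw":-1},{"slide":[0,0,0],"angular":[0.09,0,0],"claw":-1},{"slide":[0,0,0],"angular":[0.09,0,0],"claw":-1},{"slide":[0,0,0],"angular":[0.09,0,0],"claw":-1},{"slide":[0,0,0],"angular":[0,0,0],"claw":-1},{"slide":[0,0,0],"angular":[0,0,0],"claw":-1},{"slide":[0,0,0],"angular":[0,0,0],"claw":-1},{"slide":[0,0,0],"angular":[0,0,0],"claw":-1}]'
python3 - <<'E'
from h import *
go((.5668,.1893,.181),118.8,30)
cv2.imwrite("pics/w3.png",viewer.snapshot("wrist"))
E
```

```text
t: 6.25
tcp_pos: [0.5782, 0.0989, 0.253]
tool_rot: [0.7, 0.714, -0.002, -0.002]
force: [0.6, 1.3, -5.5]
finger_gap: 0.08
gripper_force: 79.4
t: 7.08
tcp_pos: [0.5544, 0.183, 0.2532]
tool_rot: [0.508, 0.861, -0.035, -0.023]
force: [-0.5, -1.5, -6.6]
finger_gap: 0.077
gripper_force: 79.5
t: 7.83
tcp_pos: [0.5585, 0.1838, 0.2563]
tool_rot: [0.492, 0.831, -0.222, -0.132]
force: [-0.3, -0.6, -5.2]
finger_gap: 0.078
gripper_force: 80.0
rotvec tool [ 0.0008 -0.0004 -0.0001] slide cm final axes [0.08 4.62 7.9 ] in current axes [0.08 4.62 7.9 ] TCP tgt [0.5586 0.1848 0.1648]
```

View pics/w3.png

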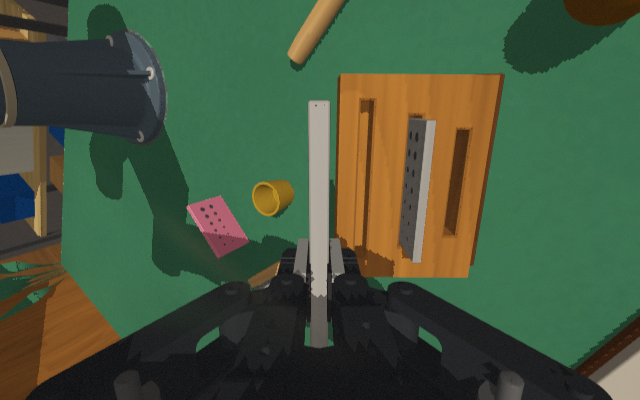

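Wrist view: the held plate runs from (319,101) to (319,347). The long slot is at about (367,98)-(363,265), the short slot at (464,128)-(451,235), and the block corners are (340,74), (503,74), (338,277) and (468,277). I'm locating the rack in the mouth plane from these.

Run:
```python
from h import *
np.set_printoptions(precision=4,suppress=True)
im=cv2.imread("pics/w3.png");s=manip.sense();C=cam("wrist",s)
h=cv2.cvtColor(im,cv2.COLOR_BGR2HSV)
for r in(110,130,150,170,190,210,230,250,265):
    v=h[r,330:520,2].astype(int); g=np.diff(v); print(r,[(330+i,g[i]) for i in np.flatnonzero(abs(g)>22)])
for c in(365,367,369,456,460): 
    v=h[60:290,c,2].astype(int);g=np.diff(v);print("col",c,[(60+i,g[i]) for i in np.flatnonzero(abs(g)>20)])
a=np.radians(-151.2);xr=np.array([np.cos(a),np.sin(a),0]);up=np.array([0,0,1.])
sx=np.cos(np.pi/6)*xr+.5*up;sz=np.cross(sx,sy:=np.cross(up,xr));
M=(np.array([.5278,.1679,.1041])+np.array([.5967,.2045,.0608]))/2
def pl(u):
    o,d=ray(C,u);p=o+d*(((M-o)@sz)/(d@sz));return p,(p-M)@sx*1e3,(p-M)@sy*1e3
for u in((340,74),(503,74),(338,277),(468,277),(367,98.5),(464,128),(451,235.5)):print(u,*pl(u))
```

```text
110 [(np.int64(336), np.int64(-28)), (np.int64(338), np.int64(31)), (np.int64(339), np.int64(68)), (np.int64(359), np.int64(-26)), (np.int64(373), np.int64(47)), (np.int64(494), np.int64(-53))]
130 [(np.int64(335), np.int64(-30)), (np.int64(338), np.int64(75)), (np.int64(357), np.int64(-25)), (np.int64(367), np.int64(-71)), (np.int64(371), np.int64(47)), (np.int64(372), np.int64(31)), (np.int64(406), np.int64(-35)), (np.int64(407), np.int64(-46)), (np.int64(425), np.int64(63)), (np.int64(435), np.int64(23)), (np.int64(455), np.int64(-32)), (np.int64(456), np.int64(-59)), (np.int64(468), np.int64(24)), (np.int64(469), np.int64(47)), (np.int64(490), np.int64(-41)), (np.int64(491), np.int64(-29)), (np.int64(494), np.int64(-24)), (np.int64(495), np.int64(39))]
150 [(np.int64(335), np.int64(-29)), (np.int64(337), np.int64(28)), (np.int64(338), np.int64(68)), (np.int64(356), np.int64(-31)), (np.int64(366), np.int64(-69)), (np.int64(370), np.int64(50)), (np.int64(371), np.int64(31)), (np.int64(373), np.int64(24)), (np.int64(404), np.int64(-32)), (np.int64(405), np.int64(-35)), (np.int64(406
[... 4202 characters left out ...]
(-26)), (np.int64(127), np.int64(-35)), (np.int64(129), np.int64(-37)), (np.int64(205), np.int64(-21)), (np.int64(207), np.int64(23)), (np.int64(276), np.int64(-31)), (np.int64(277), np.int64(-30))]
(340, 74) [0.4591 0.2446 0.1184] 71.84218167947104 -100.88789541874938
(503, 74) [0.5679 0.3044 0.0467] -71.46388475969287 -100.83659407617898
(338, 277) [0.5568 0.0699 0.1175] 70.19604388220927 99.30767449114491
(468, 277) [0.6615 0.1271 0.0487] -67.53595127423343 99.55611678600975
(367, 98.5) [0.4877 0.237  0.1061] 47.24249233926288 -80.40583088561048
(464, 128) [0.5688 0.252  0.0609] -43.19291349787052 -54.52279914997056
(451, 235.5) [0.6207 0.1588 0.0605] -43.882283543461604 52.13873120481232
```

```bash
cat >> h.py <<'E'
_a=np.radians(-151.2);xr=np.array([np.cos(_a),np.sin(_a),0]);up=np.array([0,0,1.])
sy=np.cross(up,xr);sx=np.cos(np.pi/6)*xr+.5*up;sz=np.cross(sx,sy)
M=(np.array([.5278,.1679,.1041])+np.array([.5967,.2045,.0608]))/2+.0017*sx-.0007*sy
LM=M+.045*sx; SM=M-.045*sx   # slot mouths
def slotgo(mouth,edge,along=0,across=0,pe=.059):
    """lower edge 'edge' m above the mouth; pe=pinch to lower edge"""
    s=manip.sense();p=mouth+(edge+pe)*sz+along*sy+across*sx
    q=np.array(s["tcp_pos"])-R.from_quat(s["tool_rot"]).apply([0,0,manip.pinch_z])-mouth
    print("now rel mouth mm: x %.1f y %.1f edge %.1f"%(q@sx*1e3,q@sy*1e3,q@sz*1e3-pe*1e3),"F",np.round(s["force"],1),"t",s["t"])
    go(p,118.8,30,s)
E
python3 - <<'E'
from h import *
s=manip.sense();c=viewer.calibration("wrist");f=cam("wrist",s)[0];T=c["tool_from_camera"]
for u in((319,101),(319.5,110),(319,347)):
    d=T[:3,:3]@[(u[0]-c["cx"])/f,-(u[1]-c["cy"])/f,-1];o=T[:3,3]
    print(u,o+d*((-.0297-o[2])/d[2]))
slotgo(LM,.03)
E
```

```text
(319, 101) [ 7.41214319e-02  1.03385216e-06 -2.97000000e-02]
(319.5, 110) [ 0.07111938  0.00017681 -0.0297    ]
(319, 347) [-2.90940764e-02  3.06581496e-05 -2.97000000e-02]
now rel mouth mm: x 44.3 y 1.1 edge 108.6 F [ 0.3  0.9 -4.8] t 7.8833
rotvec tool [ 0.0015 -0.0002 -0.0004] slide cm final axes [0.11 4.42 7.86] in current axes [0.11 4.41 7.87] TCP tgt [0.5573 0.1843 0.1667]
```

```bash
python3 -m creep '[{"slide":[0.2,2.2,0],"angular":[0,0,0],"claw":-1},{"slide":[0,2.2,1],"angular":[0,0,0],"claw":-1},{"slide":[0,0,2.4],"angular":[0,0,0],"claw":-1},{"slide":[0,0,2.4],"angular":[0,0,0],"claw":-1},{"slide":[0,0,2],"angular":[0,0,0],"claw":-1},{"slide":[0,0,0],"angular":[0,0,0],"claw":-1},{"slide":[0,0,0],"angular":[0,0,0],"claw":-1},{"slide":[0,0,0],"angular":[0,0,0],"claw":-1},{"slide":[0,0,0],"angular":[0,0,0],"claw":-1}]'
python3 - <<'E'
from h import *
slotgo(LM,.03,-.0009)
a=viewer.snapshot("scene");b=viewer.snapshot("side");w=viewer.snapshot("wrist")
k=lambda i,x,y,w,h,s:cv2.resize(i[y:y+h,x:x+w],None,fx=s,fy=s,interpolation=cv2.INTER_CUBIC)
cv2.imwrite("pics/hov.png",np.vstack([np.hstack([k(a,310,130,100,100,4),k(b,252,175,100,100,4)])[:350],k(w,220,60,320,100,2.5)]))
E
```

```text
t: 8.63
tcp_pos: [0.5593, 0.1858, 0.1688]
tool_rot: [0.492, 0.832, -0.221, -0.13]
force: [0.4, 0.2, -5.7]
finger_gap: 0.079
gripper_force: 80.4
now rel mouth mm: x -1.1 y -0.4 edge 33.1 F [ 0.4  0.2 -5.7] t 8.6333
rotvec tool [ 0.0051  0.0012 -0.0009] slide cm final axes [ 0.05 -0.12  0.31] in current axes [ 0.05 -0.12  0.31] TCP tgt [0.5568 0.1851 0.1667]
```

View pics/hov.png

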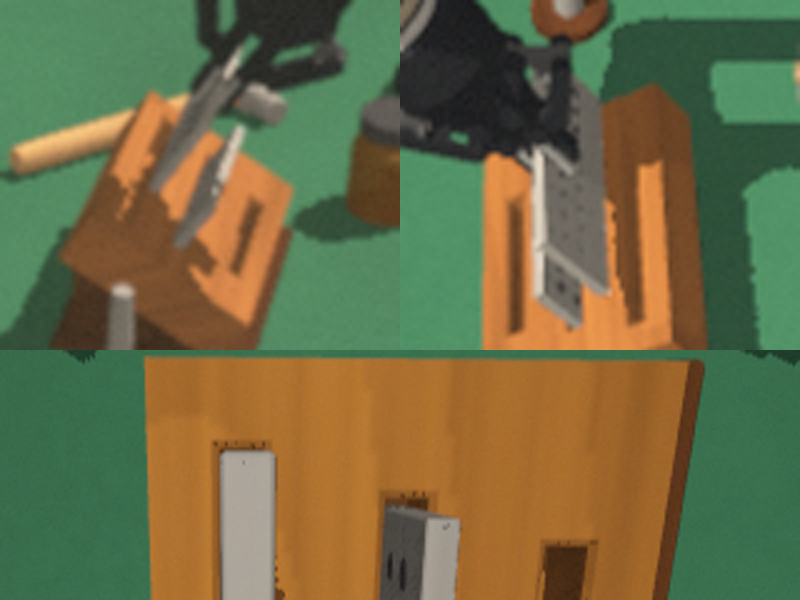

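The hover view confirms the plate lies over the long slot. The slot centre is at about column 316.6 against 318.8 for the plate, so I'm shifting about 1.4 mm and descending.

```bash
python3 -m creep '[{"slide":[0.05,-0.14,0.3],"angular":[0.005,0,0],"claw":-1},{"slide":[0,0,1],"angular":[0,0,0],"claw":-1},{"slide":[0,0,1],"angular":[0,0,0],"claw":-1},{"slide":[0,0,0.6],"angular":[0,0,0],"claw":-1},{"slide":[0,0,0],"angular":[0,0,0],"claw":-1},{"slide":[0,0,0],"angular":[0,0,0],"claw":-1},{"slide":[0,0,0],"angular":[0,0,0],"claw":-1}]'
python3 -c "
from h import *
slotgo(LM,0,-.0009)"
python3 -m creep '[{"slide":[0,0,0.5],"angular":[0,0,0],"claw":-1},{"slide":[0,0,0.5],"angular":[0,0,0],"claw":-1},{"slide":[0,0,0.3],"angular":[0,0,0],"claw":-1},{"slide":[0,0,0],"angular":[0,0,0],"claw":-1},{"slide":[0,0,0],"angular":[0,0,0],"claw":-1}]'
python3 -c "
from h import *
slotgo(LM,-.03,-.0009)"
```

```text
t: 9.37
tcp_pos: [0.5435, 0.1781, 0.1424]
tool_rot: [0.491, 0.831, -0.225, -0.133]
force: [-0.0, -0.5, -5.0]
finger_gap: 0.076
gripper_force: 80.5
now rel mouth mm: x 0.8 y -1.3 edge 1.4 F [-0.  -0.5 -5. ] t 9.3667
rotvec tool [-0.0052 -0.0001 -0.0002] slide cm final axes [-0.04  0.09  0.14] in current axes [-0.04  0.09  0.14] TCP tgt [0.5437 0.1778 0.1407]
t: 9.78
tcp_pos: [0.5373, 0.175, 0.131]
tool_rot: [0.491, 0.831, -0.225, -0.133]
force: [-0.0, 1.0, -5.5]
finger_gap: 0.081
gripper_force: 80.5
now rel mouth mm: x 1.1 y -1.5 edge -11.9 F [-0.   1.  -5.5] t 9.7833
rotvec tool [-0.0057 -0.0003 -0.    ] slide cm final axes [-0.06  0.12  1.81] in current axes [-0.06  0.13  1.81] TCP tgt [0.5306 0.1706 0.1147]
```

Inserting freely with no contact force. I'm taking out the 1 mm residual and continuing to the floor.

```bash
python3 -m creep '[{"slide":[-0.05,0.08,0.4],"angular":[-0.005,0,0],"claw":-1},{"slide":[0,0,0.4],"angular":[0,0,0],"claw":-1},{"slide":[0,0,0.4],"angular":[0,0,0],"claw":-1},{"slide":[0,0,0.3],"angular":[0,0,0],"claw":-1},{"slide":[0,0,0.2],"angular":[0,0,0],"claw":-1},{"slide":[0,0,0],"angular":[0,0,0],"claw":-1},{"slide":[0,0,0],"angular":[0,0,0],"claw":-1}]'
python3 -c "
from h import *
slotgo(LM,-.03,-.0009)"
```

```text
t: 10.37
tcp_pos: [0.5309, 0.1708, 0.116]
tool_rot: [0.492, 0.831, -0.223, -0.132]
force: [-0.2, -0.4, -6.2]
finger_gap: 0.08
gripper_force: 80.7
now rel mouth mm: x 0.2 y -0.9 edge -28.7 F [-0.2 -0.4 -6.2] t 10.3667
rotvec tool [-0.0002 -0.0001 -0.0001] slide cm final axes [0.   0.02 0.13] in current axes [0.   0.02 0.13] TCP tgt [0.5306 0.1706 0.1147]
```

```bash
python3 -m creep '[{"slide":[0,0,0.15],"angular":[0,0,0],"claw":-1},{"slide":[0,0,0.1],"angular":[0,0,0],"claw":-1},{"slide":[0,0,0],"angular":[0,0,0],"claw":-1},{"slide":[0,0,0],"angular":[0,0,0],"claw":-1}]'
python3 -m creep '[{"slide":[0,0,0.1],"angular":[0,0,0],"claw":-1},{"slide":[0,0,0],"angular":[0,0,0],"claw":-1},{"slide":[0,0,0],"angular":[0,0,0],"claw":-1}]'
python3 -c "
from h import *
slotgo(LM,-.03,-.0009)"
```

```text
t: 10.7
tcp_pos: [0.5309, 0.1705, 0.115]
tool_rot: [0.492, 0.832, -0.222, -0.131]
force: [2.2, 1.0, 2.1]
finger_gap: 0.079
gripper_force: 81.6
t: 10.95
tcp_pos: [0.5309, 0.1705, 0.115]
tool_rot: [0.492, 0.832, -0.222, -0.131]
force: [3.7, 1.8, 5.8]
finger_gap: 0.079
gripper_force: 82.7
now rel mouth mm: x -0.0 y -0.7 edge -29.7 F [3.7 1.8 5.8] t 10.95
rotvec tool [ 0.0034  0.0007 -0.0007] slide cm final axes [ 0.02 -0.01  0.03] in current axes [ 0.02 -0.01  0.03] TCP tgt [0.5306 0.1706 0.1147]
```

```bash
python3 -m creep '[{"slide":[0,0,0],"angular":[0,0,0],"claw":-0.5},{"slide":[0,0,0],"angular":[0,0,0],"claw":-0.5},{"slide":[0,0,0],"angular":[0,0,0],"claw":-0.5},{"slide":[0,0,-1],"angular":[0,0,0],"claw":-0.5},{"slide":[0,0,-2],"angular":[0,0,0],"claw":-0.5},{"slide":[0,0,-3],"angular":[0,0,0],"claw":-0.5},{"slide":[0,0,-3],"angular":[0,0,0],"claw":-0.5},{"slide":[0,0,-3],"angular":[0,0,0],"claw":-0.5},{"slide":[0,0,-2],"angular":[0,0,0],"claw":-0.5},{"slide":[0,0,0],"angular":[-0.09,0,0],"claw":0.5}]'
python3 -m creep '[{"slide":[0,0,0],"angular":[-0.09,0,0],"claw":0.5},{"slide":[0,0,0],"angular":[-0.09,0,0],"claw":0.5},{"slide":[0,0,0],"angular":[-0.09,0,0],"claw":0.5},{"slide":[0,0,0],"angular":[-0.09,0,0],"claw":0.5},{"slide":[0,0,0],"angular":[-0.074,0,0],"claw":0.5},{"slide":[0,0,0],"angular":[0,0,0.1],"claw":0.5},{"slide":[0,0,0],"angular":[0,0,0.1],"claw":0.5},{"slide":[0,0,0],"angular":[0,0,0.1],"claw":0.5},{"slide":[0,0,0],"angular":[0,0,0.1],"claw":0.5},{"slide":[0,0,0],"angular":[0,0,0.1],"claw":0.5}]'
python3 -m creep '[{"slide":[0,0,0],"angular":[0,0,0.1],"claw":0.5},{"slide":[0,0,0],"angular":[0,0,0.1],"claw":0.5},{"slide":[0,0,0],"angular":[0,0,0.1],"claw":0.5},{"slide":[0,0,0],"angular":[0,0,0.1],"claw":0.5},{"slide":[0,0,0],"angular":[0,0,0.04],"claw":0.5},{"slide":[0,0,0],"angular":[0,0,0],"claw":0.5},{"slide":[0,0,0],"angular":[0,0,0],"claw":0.5}]'
python3 - <<'E'
from h import *
s=manip.sense();print(s["tcp_pos"]);go((.4703,-.0821,.186),65)
E
```

```text
t: 11.78
tcp_pos: [0.5958, 0.2056, 0.2361]
tool_rot: [0.497, 0.841, -0.182, -0.106]
force: [0.1, -0.0, -0.7]
finger_gap: 0.378
gripper_force: 0.0
t: 12.62
tcp_pos: [0.5905, 0.2036, 0.2347]
tool_rot: [0.708, 0.706, -0.0, -0.0]
force: [-1.0, -0.1, -0.8]
finger_gap: 0.751
gripper_force: 0.0
t: 13.2
tcp_pos: [0.5907, 0.2037, 0.2345]
tool_rot: [0.843, 0.537, -0.0, -0.0]
force: [0.6, -0.5, -0.0]
finger_gap: 0.752
gripper_force: 0.0
[0.59067294 0.20365391 0.23448928]
rotvec tool [-0.0001  0.0001  0.0002] slide cm final axes [-30.99   1.17   6.72] in current axes [-30.98   1.16   6.72] TCP tgt [ 0.4703 -0.0821  0.1673]
```

```bash
python3 -m creep '[{"slide":[-2,0.1,0],"angular":[0,0,0],"claw":0.5},{"slide":[-3.3,0.1,0],"angular":[0,0,0],"claw":0.5},{"slide":[-3.3,0.1,0],"angular":[0,0,0],"claw":0.5},{"slide":[-3.3,0.1,0],"angular":[0,0,0],"claw":0.5},{"slide":[-3.3,0.1,0],"angular":[0,0,0],"claw":0.5},{"slide":[-3.3,0.1,0],"angular":[0,0,0],"claw":0.5},{"slide":[-3.3,0.1,0],"angular":[0,0,0],"claw":0.5},{"slide":[-3.3,0.2,2],"angular":[0,0,0],"claw":0.5},{"slide":[-3.3,0.2,2.4],"angular":[0,0,0],"claw":0.5},{"slide":[-2.6,0.1,2.3],"angular":[0,0,0],"claw":0.5}]'
python3 -m creep '[{"slide":[0,0,0],"angular":[0,0,0],"claw":0},{"slide":[0,0,0],"angular":[0,0,0],"claw":0},{"slide":[0,0,0],"angular":[0,0,0],"claw":0},{"slide":[0,0,0],"angular":[0,0,0],"claw":0},{"slide":[0,0,0],"angular":[0,0,0],"claw":0}]'
python3 - <<'E'
from h import *
s=manip.sense(); im=viewer.snapshot("wrist");cv2.imwrite("pics/w4.png",im)
C=cam("wrist",s)
for p in((.4498,-.1258,.078),(.4907,-.0384,.078)):print(proj(C,p))
E
```

```text
t: 14.03
tcp_pos: [0.4701, -0.0843, 0.1674]
tool_rot: [0.843, 0.537, 0.001, 0.001]
force: [1.2, -0.8, 0.4]
finger_gap: 0.751
gripper_force: 0.0
t: 14.45
tcp_pos: [0.4714, -0.0814, 0.1681]
tool_rot: [0.843, 0.538, 0.001, 0.001]
force: [0.3, 0.6, 0.2]
finger_gap: 0.496
gripper_force: 0.0
[317.95669569 260.12810574]
[318.08858081 142.70209563]
```

View pics/w4.png

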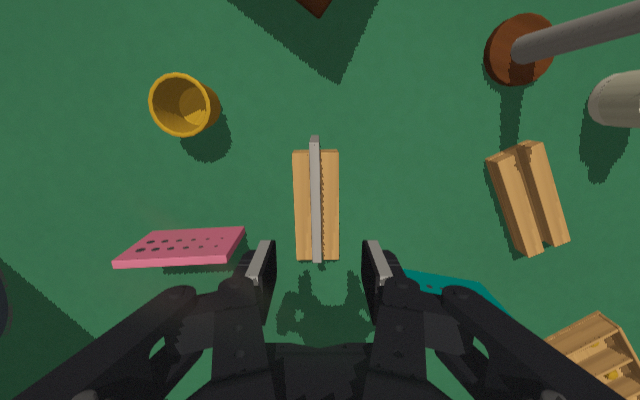

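The wrist view shows the short plate's top edge from about (314,137) to (317,262). The pink decoy ends at (245,230) and the turquoise one at (405,275), both clear of the fingers at this opening.

Run:
```python
from h import *
im=cv2.imread("pics/w4.png");h=cv2.cvtColor(im,cv2.COLOR_BGR2HSV)
m=((h[...,1]<50)&(h[...,2]>115)); m[:,:280]=0;m[:,350:]=0
rs=[r for r in range(100,300) if m[r].sum()>4]
f=lambda r:np.flatnonzero(m[r]).mean()
a=(f(rs[3]),rs[0]-.5);b=(f(rs[-4]),rs[-1]+.5);print(a,b,[ (r,np.flatnonzero(m[r])[[0,-1]]) for r in rs[::25]])
s=manip.sense();C=cam("wrist",s)
A=onz(C,a,.078);B=onz(C,b,.078);v=A-B;yaw=np.degrees(np.arctan2(v[1],v[0]));mid=(A+B)/2
print(mid,np.hypot(*v[:2]),yaw);go((mid[0],mid[1],.066),yaw,0,s)
```

```text
(np.float64(314.0), 134.5) (np.float64(316.5), 262.5) [(135, array([311, 317])), (160, array([310, 319])), (185, array([310, 319])), (210, array([311, 320])), (235, array([312, 320])), (260, array([313, 320]))]
[ 0.46899767 -0.07943362  0.078     ] 0.10464733236889816 65.91766637903
rotvec tool [ 0.0024 -0.0005 -0.015 ] slide cm final axes [ 0.08 -0.29 12.08] in current axes [ 0.07 -0.32 12.08] TCP tgt [ 0.469  -0.0794  0.0473]
```

```bash
python3 -m creep '[{"slide":[-0.15,-0.3,0],"angular":[0,0,-0.015],"claw":0},{"slide":[0,0,3],"angular":[0,0,0],"claw":0},{"slide":[0,0,3],"angular":[0,0,0],"claw":0},{"slide":[0,0,2.5],"angular":[0,0,0],"claw":0},{"slide":[0,0,2],"angular":[0,0,0],"claw":0},{"slide":[0,0,1.6],"angular":[0,0,0],"claw":0},{"slide":[0,0,0],"angular":[0,0,0],"claw":0},{"slide":[0,0,0],"angular":[0,0,0],"claw":0},{"slide":[0,0,0],"angular":[0,0,0],"claw":-1},{"slide":[0,0,0],"angular":[0,0,0],"claw":-1}]' 80
python3 -m creep '[{"slide":[0,0,0],"angular":[0,0,0],"claw":-1},{"slide":[0,0,0],"angular":[0,0,0],"claw":-1},{"slide":[0,0,0],"angular":[0,0,0],"claw":-1},{"slide":[0,0,0],"angular":[0,0,0],"claw":-1},{"slide":[0,0,0],"angular":[0,0,0],"claw":-1}]'
```

```text
t: 15.33
tcp_pos: [0.4679, -0.0824, 0.0474]
tool_rot: [0.839, 0.543, 0.001, 0.001]
force: [1.3, -0.5, 0.0]
finger_gap: 0.228
gripper_force: 0.0
t: 15.75
tcp_pos: [0.4681, -0.0826, 0.0475]
tool_rot: [0.84, 0.543, 0.001, 0.001]
force: [-0.6, 0.9, 6.6]
finger_gap: 0.084
gripper_force: 79.1
```

```bash
python3 -m creep '[{"slide":[0,0,-1.5],"angular":[0,0,0],"claw":-1},{"slide":[0,0,-3],"angular":[0,0,0],"claw":-1},{"slide":[0,0,-3],"angular":[0,0,0],"claw":-1},{"slide":[0,0,-3],"angular":[0,0,0],"claw":-1},{"slide":[0,0,-3],"angular":[0,0,0],"claw":-1},{"slide":[0,0,-3],"angular":[0,0,0],"claw":-1},{"slide":[0,0,-3],"angular":[0,0,0],"claw":-1},{"slide":[0,0,-3],"angular":[0,0,0],"claw":-1},{"slide":[0,0,-0.5],"angular":[0,0,0],"claw":-1},{"slide":[0,0,0],"angular":[0,0,0],"claw":-1}]'
python3 - <<'E'
from h import *
print(manip.sense()["tcp_pos"],SM+.089*sz); slotgo(SM,.03,pe=.058)
E
```

```text
t: 16.58
tcp_pos: [0.4675, -0.0825, 0.2777]
tool_rot: [0.84, 0.543, 0.001, 0.002]
force: [1.0, -0.7, -5.5]
finger_gap: 0.079
gripper_force: 79.3
[ 0.46753714 -0.08248288  0.277691  ] [0.63376896 0.22631669 0.13787626]
now rel mouth mm: x 334.3 y 190.5 edge 21.0 F [ 1.  -0.7 -5.5] t 16.5833
rotvec tool [ 0.4899 -0.2403 -0.9039] slide cm final axes [19.05 32.49 -0.64] in current axes [34.19  1.84 15.71] TCP tgt [0.6251 0.2216 0.1208]
```

```bash
python3 -m creep '[{"slide":[2,0.1,0],"angular":[0,0,0],"claw":-1},{"slide":[3.2,0.2,0],"angular":[0,0,0],"claw":-1},{"slide":[3.2,0.2,0],"angular":[0,0,0],"claw":-1},{"slide":[3.2,0.2,0],"angular":[0,0,0],"claw":-1},{"slide":[3.2,0.2,0],"angular":[0,0,0],"claw":-1},{"slide":[3.2,0.2,0],"angular":[0,0,0],"claw":-1},{"slide":[3.2,0.2,0],"angular":[0,0,0],"claw":-1},{"slide":[3.2,0.2,0],"angular":[0,0,0],"claw":-1},{"slide":[3.2,0.2,0],"angular":[0,0,0],"claw":-1},{"slide":[3.2,0.1,0],"angular":[0,0,0],"claw":-1}]'
python3 -m creep '[{"slide":[2.4,0,0],"angular":[0,0,0],"claw":-1},{"slide":[1,0,0],"angular":[0,0,-0.086],"claw":-1},{"slide":[0,0,0],"angular":[0,0,-0.105],"claw":-1},{"slide":[0,0,0],"angular":[0,0,-0.105],"claw":-1},{"slide":[0,0,0],"angular":[0,0,-0.105],"claw":-1},{"slide":[0,0,0],"angular":[0,0,-0.105],"claw":-1},{"slide":[0,0,0],"angular":[0,0,-0.105],"claw":-1},{"slide":[0,0,0],"angular":[0,0,-0.105],"claw":-1},{"slide":[0,0,0],"angular":[0,0,-0.105],"claw":-1},{"slide":[0,0,0],"angular":[0,0,-0.105],"claw":-1}]'
python3 -m creep '[{"slide":[0,0,0],"angular":[0.0736,0,0],"claw":-1},{"slide":[0,0,0],"angular":[0.09,0,0],"claw":-1},{"slide":[0,0,0],"angular":[0.09,0,0],"claw":-1},{"slide":[0,0,0],"angular":[0.09,0,0],"claw":-1},{"slide":[0,0,0],"angular":[0.09,0,0],"claw":-1},{"slide":[0,0,0],"angular":[0.09,0,0],"claw":-1},{"slide":[0,0,0],"angular":[0,0,0],"claw":-1},{"slide":[0,0,0],"angular":[0,0,0],"claw":-1},{"slide":[0,0,0],"angular":[0,0,0],"claw":-1}]'
python3 - <<'E'
from h import *
slotgo(SM,.03,pe=.058)
im=viewer.snapshot("wrist");cv2.imwrite("pics/w5.png",im)
E
```

```text
t: 17.42
tcp_pos: [0.6083, 0.1924, 0.272]
tool_rot: [0.84, 0.543, -0.003, -0.001]
force: [0.4, -1.0, -4.3]
finger_gap: 0.078
gripper_force: 79.2
t: 18.25
tcp_pos: [0.6215, 0.2218, 0.2717]
tool_rot: [0.506, 0.862, -0.002, -0.003]
force: [0.3, -0.4, -4.1]
finger_gap: 0.083
gripper_force: 79.1
t: 19.0
tcp_pos: [0.6229, 0.222, 0.2742]
tool_rot: [0.491, 0.832, -0.223, -0.132]
force: [-0.2, -0.5, -3.5]
finger_gap: 0.081
gripper_force: 79.5
now rel mouth mm: x 78.2 y -1.5 edge 161.9 F [-0.2 -0.5 -3.5] t 19.0
rotvec tool [-0.0013 -0.0005  0.0013] slide cm final axes [-0.15  7.82 13.19] in current axes [-0.17  7.83 13.18] TCP tgt [0.6251 0.2216 0.1208]
```

View pics/w5.png

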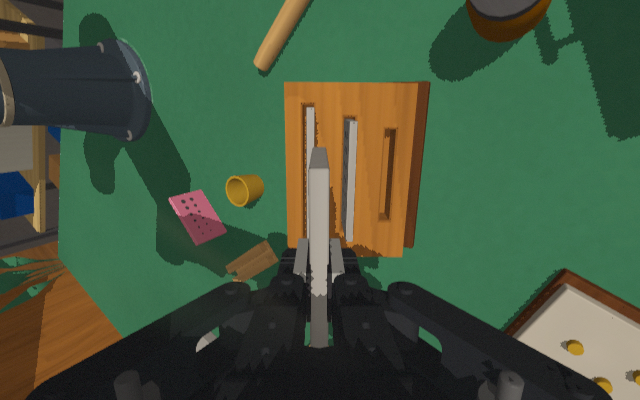

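The long plate sits in its slot at (310,150). The held short plate's top edge ends at about (319,167), and the short slot runs from (391,128) to (384,220). I'm checking the along-slot offset.

Run:
```python
from h import *
im=cv2.imread("pics/w5.png");s=manip.sense();C=cam("wrist",s);f=C[0];c=viewer.calibration("wrist");T=c["tool_from_camera"]
g=cv2.cvtColor(im,cv2.COLOR_BGR2GRAY);print(g[142:175,319])
for u in((319,166),(319,168)):
    d=T[:3,:3]@[(u[0]-c["cx"])/f,-(u[1]-c["cy"])/f,-1];o=T[:3,3];print(u,(o+d*((-.0307-o[2])/d[2])).round(4))
for r in(150,180,205):
    v=np.diff(g[r,370:405].astype(int));print(r,[(370+i,v[i]) for i in np.flatnonzero(abs(v)>14)])
for col in(386,388,390): 
    v=np.diff(g[115:235,col].astype(int));print(col,[(115+i,v[i]) for i in np.flatnonzero(abs(v)>12)])
for p in(SM-.055*sy,SM,SM+.055*sy):print(proj(C,p))
```

```text
[133 132 132 133 129 116 110 107 109 109 110 109 108 108 110 109 110 111
 109 109 109 109 110 111 108 106 131 156 165 166 167 165 167]
(319, 166) [ 0.0515  0.     -0.0307]
(319, 168) [ 0.0508  0.     -0.0307]
150 [(np.int64(381), np.int64(-15)), (np.int64(388), np.int64(-49)), (np.int64(393), np.int64(32)), (np.int64(394), np.int64(19))]
180 [(np.int64(379), np.int64(-16)), (np.int64(386), np.int64(-48)), (np.int64(391), np.int64(36))]
205 [(np.int64(379), np.int64(16)), (np.int64(384), np.int64(-58)), (np.int64(389), np.int64(37))]
386 [(np.int64(127), np.int64(-18)), (np.int64(128), np.int64(-22)), (np.int64(135), np.int64(31)), (np.int64(136), np.int64(22)), (np.int64(188), np.int64(-14)), (np.int64(215), np.int64(13)), (np.int64(219), np.int64(18))]
388 [(np.int64(126), np.int64(-23)), (np.int64(127), np.int64(-27)), (np.int64(136), np.int64(32)), (np.int64(137), np.int64(22)), (np.int64(218), np.int64(19)), (np.int64(219), np.int64(18))]
390 [(np.int64(127), np.int64(-15)), (np.int64(128), np.int64(-24)), (np.int64(129), np.int64(-14)), (np.int64(217), np.int64(-13)), (np.int64(219), np.int64(17))]
[391.00489437 126.54122049]
[387.81080585 176.1428187 ]
[384.8831895  221.60632079]
```

```bash
python3 -m creep '[{"slide":[-0.26,2.75,0],"angular":[0,0,0],"claw":-1},{"slide":[0,3,0],"angular":[0,0,0],"claw":-1},{"slide":[0,2,0],"angular":[0,0,0],"claw":-1},{"slide":[0,0,3],"angular":[0,0,0],"claw":-1},{"slide":[0,0,3],"angular":[0,0,0],"claw":-1},{"slide":[0,0,3],"angular":[0,0,0],"claw":-1},{"slide":[0,0,2.7],"angular":[0,0,0],"claw":-1},{"slide":[0,0,1.5],"angular":[0,0,0],"claw":-1},{"slide":[0,0,0],"angular":[0,0,0],"claw":-1},{"slide":[0,0,0],"angular":[0,0,0],"claw":-1}]'
python3 -m creep '[{"slide":[0,0,0],"angular":[0,0,0],"claw":-1},{"slide":[0,0,0],"angular":[0,0,0],"claw":-1}]'
python3 - <<'E'
from h import *
slotgo(SM,.03,.0011,.0007,pe=.058)
im=viewer.snapshot("wrist");s=manip.sense();C=cam("wrist",s)
cv2.imwrite("pics/w6.png",cv2.resize(im[60:260,240:440],None,fx=3,fy=3,interpolation=cv2.INTER_CUBIC))
for p in(SM-.055*sy,SM-.055*sy-.008*sx,SM-.055*sy+.008*sx):print((proj(C,p)-[240,60])*3)
E
```

```text
t: 19.88
tcp_pos: [0.6257, 0.2202, 0.1243]
tool_rot: [0.492, 0.832, -0.222, -0.131]
force: [0.2, 0.2, -4.1]
finger_gap: 0.079
gripper_force: 80.0
t: 20.05
tcp_pos: [0.6278, 0.221, 0.1256]
tool_rot: [0.492, 0.832, -0.221, -0.13]
force: [-0.2, -0.4, -3.7]
finger_gap: 0.08
gripper_force: 80.0
now rel mouth mm: x 0.7 y 1.7 edge 35.2 F [-0.2 -0.4 -3.7] t 20.05
rotvec tool [0.006  0.0017 0.    ] slide cm final axes [ 0.07 -0.01  0.52] in current axes [ 0.07 -0.01  0.52] TCP tgt [0.6251 0.2203 0.1212]
[236.79406249 214.89003392]
[271.79691953 214.87422263]
[201.77603503 214.90585207]
```

View pics/w6.png

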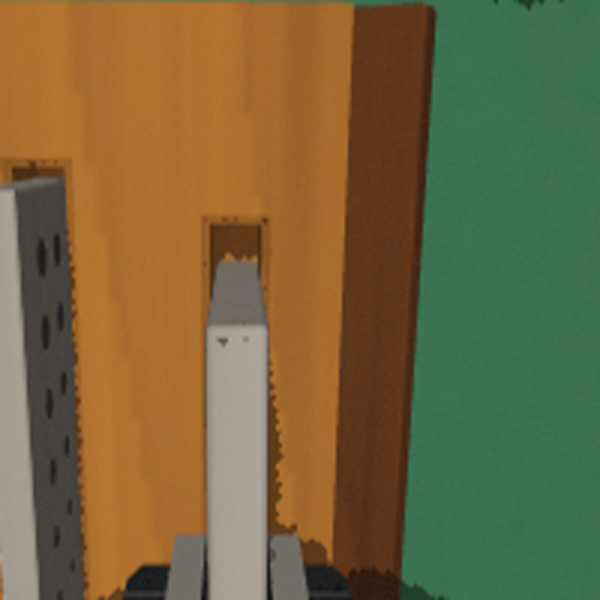

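The hover crop shows the slot mouth at x 202–271 (centre 236.5) and the plate's lower end at x≈237, so they are aligned. Descending.

```bash
python3 -m creep '[{"slide":[0.05,0,0.5],"angular":[0.004,0,0],"claw":-1},{"slide":[0,0,1],"angular":[0,0,0],"claw":-1},{"slide":[0,0,1],"angular":[0,0,0],"claw":-1},{"slide":[0,0,0.6],"angular":[0,0,0],"claw":-1},{"slide":[0,0,0],"angular":[0,0,0],"claw":-1},{"slide":[0,0,0],"angular":[0,0,0],"claw":-1},{"slide":[0,0,0],"angular":[0,0,0],"claw":-1}]'
python3 -c "
from h import *
slotgo(SM,0,.0011,.0002,pe=.058)"
python3 -m creep '[{"slide":[0,0,0.5],"angular":[0,0,0],"claw":-1},{"slide":[0,0,0.5],"angular":[0,0,0],"claw":-1},{"slide":[0,0,0],"angular":[0,0,0],"claw":-1},{"slide":[0,0,0],"angular":[0,0,0],"claw":-1}]'
python3 -c "
from h import *
slotgo(SM,-.03,.0011,.0002,pe=.058)"
```

```text
t: 20.68
tcp_pos: [0.6122, 0.2135, 0.0964]
tool_rot: [0.491, 0.831, -0.224, -0.132]
force: [0.6, -0.2, -3.8]
finger_gap: 0.079
gripper_force: 80.1
now rel mouth mm: x 0.9 y 0.9 edge 1.2 F [ 0.6 -0.2 -3.8] t 20.6833
rotvec tool [-0.0034  0.0005  0.0007] slide cm final axes [-0.02  0.08  0.12] in current axes [-0.02  0.08  0.12] TCP tgt [0.6124 0.2133 0.0949]
t: 21.02
tcp_pos: [0.6071, 0.2109, 0.0874]
tool_rot: [0.491, 0.831, -0.225, -0.133]
force: [0.2, 0.6, -3.7]
finger_gap: 0.078
gripper_force: 80.2
now rel mouth mm: x 1.3 y 0.7 edge -9.4 F [ 0.2  0.6 -3.7] t 21.0167
rotvec tool [-0.0047  0.0001  0.0008] slide cm final axes [-0.04  0.12  2.06] in current axes [-0.04  0.13  2.06] TCP tgt [0.5992 0.2061 0.069 ]
```

```bash
python3 -m creep '[{"slide":[-0.04,0.1,0.4],"angular":[-0.005,0,0],"claw":-1},{"slide":[0,0,0.4],"angular":[0,0,0],"claw":-1},{"slide":[0,0,0.4],"angular":[0,0,0],"claw":-1},{"slide":[0,0,0.4],"angular":[0,0,0],"claw":-1},{"slide":[0,0,0.3],"angular":[0,0,0],"claw":-1},{"slide":[0,0,0],"angular":[0,0,0],"claw":-1},{"slide":[0,0,0],"angular":[0,0,0],"claw":-1}]'
python3 -m creep '[{"slide":[0,0,0.15],"angular":[0,0,0],"claw":-1},{"slide":[0,0,0.1],"angular":[0,0,0],"claw":-1},{"slide":[0,0,0],"angular":[0,0,0],"claw":-1},{"slide":[0,0,0],"angular":[0,0,0],"claw":-1}]'
python3 -c "
from h import *
slotgo(SM,-.03,.0011,.0002,pe=.058)"
```

```text
t: 21.6
tcp_pos: [0.6001, 0.2065, 0.0706]
tool_rot: [0.491, 0.832, -0.222, -0.131]
force: [-0.3, -0.7, -4.4]
finger_gap: 0.076
gripper_force: 80.4
t: 21.93
tcp_pos: [0.5999, 0.2061, 0.0695]
tool_rot: [0.492, 0.832, -0.222, -0.131]
force: [2.0, 0.5, -0.5]
finger_gap: 0.079
gripper_force: 81.0
now rel mouth mm: x -0.0 y 1.4 edge -29.2 F [ 2.   0.5 -0.5] t 21.9333
rotvec tool [0.0033 0.0009 0.0005] slide cm final axes [ 0.03 -0.03  0.08] in current axes [ 0.03 -0.03  0.08] TCP tgt [0.5992 0.2061 0.069 ]
```

Contact with the floor. One more small push, then release, retreat and look.

```bash
python3 -m creep '[{"slide":[0,0,0.15],"angular":[0,0,0],"claw":-1},{"slide":[0,0,0.1],"angular":[0,0,0],"claw":-1},{"slide":[0,0,0],"angular":[0,0,0],"claw":-1},{"slide":[0,0,0],"angular":[0,0,0],"claw":-1}]'
python3 -m creep '[{"slide":[0,0,0],"angular":[0,0,0],"claw":-0.5},{"slide":[0,0,0],"angular":[0,0,0],"claw":-0.5},{"slide":[0,0,0],"angular":[0,0,0],"claw":-0.5},{"slide":[0,0,0],"angular":[0,0,0],"claw":-0.5},{"slide":[0,0,-1],"angular":[0,0,0],"claw":-0.5},{"slide":[0,0,-2],"angular":[0,0,0],"claw":-0.5},{"slide":[0,0,-3],"angular":[0,0,0],"claw":-0.5},{"slide":[0,0,-3],"angular":[0,0,0],"claw":-0.5},{"slide":[0,0,-3],"angular":[0,0,0],"claw":-0.5},{"slide":[0,0,-3],"angular":[0,0,0],"claw":-0.5}]'
python3 -m creep '[{"slide":[0,0,0],"angular":[0,0,0],"claw":-0.5},{"slide":[0,0,0],"angular":[0,0,0],"claw":-0.5},{"slide":[0,0,0],"angular":[0,0,0],"claw":-0.5},{"slide":[0,0,0],"angular":[0,0,0],"claw":-0.5}]'
python3 - <<'E'
from h import *
s=manip.sense();C=cam("wrist",s);im=viewer.snapshot("wrist");a=viewer.snapshot("scene");b=viewer.snapshot("side")
# expected upper-edge ends if seated (40 mm out of the mouth), drawn as dots
for m,L in((LM,.075),(SM,.05)):
    for k in(-1,1):
        for X,D in((im,C),(a,cam("scene")),(b,cam("side"))):
            u=proj(D,m+.04*sz+k*L*sy)
            cv2.circle(X,tuple(int(round(v)) for v in u),1,(255,0,255),-1)
k=lambda i,x,y,w,h,s:cv2.resize(i[y:y+h,x:x+w],None,fx=s,fy=s,interpolation=cv2.INTER_CUBIC)
cv2.imwrite("pics/fin.png",np.vstack([k(im,140,30,400,150,2),np.hstack([k(a,310,130,100,75,4),k(b,252,195,100,75,4)])]))
E
```

```text
t: 22.27
tcp_pos: [0.5999, 0.206, 0.0694]
tool_rot: [0.492, 0.832, -0.221, -0.13]
force: [4.2, 1.3, 7.1]
finger_gap: 0.078
gripper_force: 82.3
t: 23.1
tcp_pos: [0.664, 0.2418, 0.1984]
tool_rot: [0.491, 0.832, -0.222, -0.131]
force: [0.4, -0.5, -0.8]
finger_gap: 0.254
gripper_force: 0.0
t: 23.43
tcp_pos: [0.6623, 0.241, 0.1949]
tool_rot: [0.491, 0.831, -0.224, -0.133]
force: [0.2, -0.2, -0.3]
finger_gap: 0.247
gripper_force: 0.0
```

View pics/fin.png

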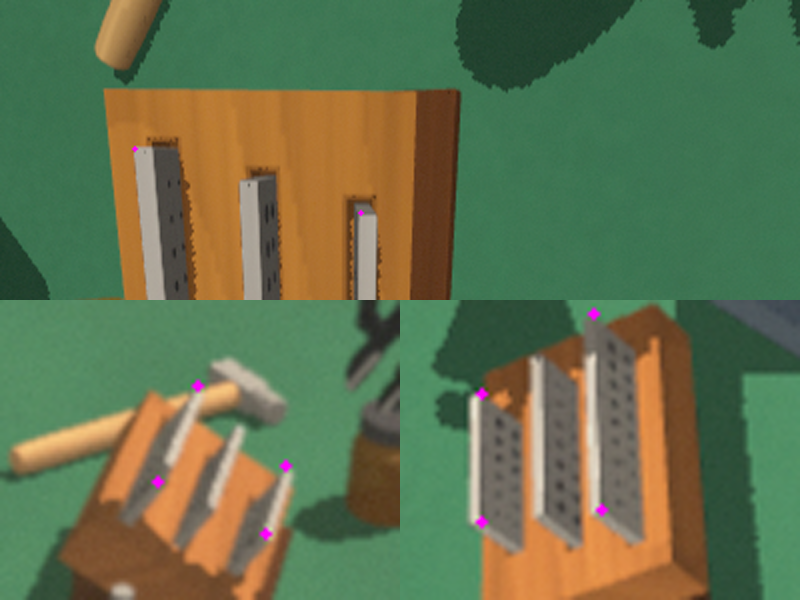

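The final view shows both plates standing about 40 mm out of their slots, level with the fixed middle plate. Each leans a few mm downhill within the slot play: the long top is at (147,150) against the expected (135,149), and the short at (366,213) against (361,213). The gripper is clear, so I'm handing in.

```bash
python3 -c "
from station import ticket
print(ticket.sign_off())"
```

```text
the job is handed in; nothing more can be done
None
```

Both drawplates are fully down in their slots, long in the long slot and short in the short slot, the other things were left alone as far as the camera views show, and the job is handed in at about 23.6 s; no verdict came back.

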